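# Load the instrument tray into the steriliser

### The arm

A 7-joint arm with a two-finger parallel gripper is mounted at the origin on the work surface. World frame = base frame: x ahead of the robot, y to its left, z up, the work surface at z = 0. Lengths are in m, angles in rad, forces in N, time in s.
With the tool pointing down it reaches from about 0.4 to 0.85 m from the base axis. Payload 10.4 kg.
Tool frame: the origin (TCP) lies on the centre line of the jaws, within the pads' length; the fingertips stand 17 mm ahead of it and the grasp point (between the pads) lies 2 mm behind it; z points along the fingers, y is the line along which they close (so a half turn about z gives the same grasp; the last joint's range is limited). The gripper opens to 85 mm and grips with 20 to 120 N. Pads are 22 mm wide; open, the fingers measure 114 mm over their backs; the gripper's body (76 mm by 85 mm) begins 54 mm behind the grasp point. The pads swing forward as they close: fully open they stand 13 mm farther back than shut.
Start: joints at [1.175, 0.332, -0.065, 1.46, 0.022, 1.35, -0.088], TCP at [0.228, -0.582, 0.248] pointing down, gripper open.
Joint ranges: [-2.6, 2.6], [-0.5, 2.12], [-1.47, 1.34], [0.16, 2.42], [-1.27, 4.41], [0.06, 2.06], [-2.6, 2.6]. Speed limits (rad/s): [2.22, 2.22, 2.79, 2.79, 3.14, 3.14, 3.14].

### API

Orientations are given as a 3x3 rotation matrix whose columns are the frame's x, y, z axes.
In Python, from rig import bot gives the robot as it stands.
- The arm moves only by the tool step_arm, never from a script. Its argument "increments" is a list that holds one entry, the list of rows, each a list of 7 numbers: the turn, a rotation vector about the world's x, y, z in degrees, then the shift along the world's x, y, z in cm, then the opening, from 0 (shut) to 1 (fully open). In form: [[[wx, wy, wz, x, y, z, grip], ...]]. A call has 1 to 20 rows; each row shifts and turns the commanded pose from where the row before left it; what a row does not reach is not made up. A row lasts 1/12 s, in which the tool goes at most 41.7 mm and 7.16 degrees, less where a joint would pass 70% of its speed; a pose out of reach is approached as far as the arm can. A call with a gripper value outside its range is refused whole. The fingers move at their own pace and stop on an object; "squeeze" is the grip in N (left out, the last holds). Time passes only in rows, so rows that do not move let the fingers close. It gives the time, the measured TCP pose, the force, the opening and the grip force at its end, in the units of the state.
- bot.observe(): the state, without advancing time (a new reading comes with each control period).
- bot.get_image(name): name is "side" or "top" or "wrist"; returns the picture (384x512x3 uint8, red, green, blue); there is no depth.
- bot.camera_params(name): a dict with "mtx" (3x3 intrinsics, pixels), "R" (3x3) and "t" (3): a world point X has camera coordinates R X + t. Camera axes: x right, y down, z forward; pixel columns grow to the right and rows downward; lengths in m; the calibration is good to about 2 mm. The wrist camera is an equidistant fisheye: a pixel r from the principal point sees the ray r / f radians off the axis. A picture is of the moment at which its call begins: read the wrist's pose just before it. camera_params takes no time and is no camera call; for the wrist camera it gives the pose at the moment of the call.
- bot.job_done(): hands the job in; it is judged then, once.
The state is a dict: "time_s": time; "joint_pos": joint angles; "dq": joint speeds; "effort": joint torques, N m; "tcp_pos": TCP position; "orientation": TCP orientation; "contact_force": force on the tool from outside, world axes, zero at the start; "moment": the same for the moment, N m; "width": opening from 0.0 (shut) to 1.0 (fully open); "finger_force": force on a finger pad.
Only numpy, scipy, OpenCV 4.12 (cv2) and the standard library are available. Lean on these libraries where they do the work, as an engineer would, in place of code of your own. Each camera call takes 0.05 s, during which the arm holds its last target. There are 200 camera calls.

### The job

Load the instrument tray that lies on the bench into the vacant bay of the steriliser: slide it in level between the side walls until its front plate is shut against the machine, with its instruments still in it, then let go. The small bottle is standing in the way: stand it upright somewhere else on the bench first, without tipping it over, and leave everything else where it is.

Things in the scene. Friction and masses are not known exactly. Their poses are not given: they have to be found in the camera images.
- steriliser: White two-bay bench steriliser, fixed: 420 mm wide (y), 290 deep (x), 172 high; origin at the centre of its underside; its front face, at x = -145 mm, looks to its -x. Two bays, one vacant, one filled (which varies), open in the front at y = +100 and -100 mm: 154 mm wide inside, 48 high, floor 36 mm above the bench, level sill; side walls flare to 174 mm over the first 20 mm at the mouth.
- bay_home (a point): Where tray_mid lies when the tray is fully home in the vacant bay, with the same axes (x straight into the machine, z up): 15 mm above the bay's floor, 51 mm above the bench, 100 mm inside the machine's front face. The tray is stopped by its front plate meeting that face.
- tray_mid (a point): The tray to load, on the open bench: aluminium pan 200 mm long (x), 150 wide (y), 30 high, walls 3; this point is its middle, 15 mm above its underside. The +x end goes in first. At the -x end an upright front plate, 4 mm thick, 186 wide, 52 high from the underside's level, inner face 100 mm from this point, carries the handle. About 0.36 kg loaded, balance point about 30 mm towards the handle.
- tray_handle (a point): Middle of that tray's black handle, 160 mm from tray_mid towards -x and 30 mm above the tray's underside; axes as the tray. The handle is a plain bar with parallel upright sides, 24 mm wide (y), 22 high (z), running along x from the front plate (56 mm ahead of this point) to its free end (34 mm behind it).
- other_handle (a point): The same kind of handle on the tray that fills the other bay (fixed in place): 24 mm wide, 22 mm high, 66 mm above the bench, end 34 mm behind this point towards -x, x into the machine; that tray's front plate is shut on the machine's face. To be left alone.
- forceps: Steel forceps lying in the tray, about 125 mm long and 7 mm high; origin under the middle.
- scissors: Steel scissors lying in the tray, about 140 mm long and 7 mm high; origin under the middle.
- gallipot: Small steel pot standing in the tray, 44 mm across and 24 mm high; origin under the middle.
- bottle_mid (a point): Small white plastic bottle standing on the bench in front of the vacant bay: round, body 50 mm across up to 86 mm, then a shoulder and a cap 30 mm across; 118 mm high in all; this point is on its axis 59 mm above its foot. About 0.16 kg.
- big_bottle_mid (a point): Large bottle on the bench, 72 mm across, 200 mm high; point on its axis half-way up. To be left alone.
- tape_roll_mid (a point): Roll of tape lying flat on the bench in front of the filled bay, 72 mm across, 20 mm high; point at its centre half-way up. To be left alone.
- kidney_dish_mid (a point): Steel kidney dish on the bench, curved, about 180 by 100 mm, 32 mm high; point near its middle half-way up. To be left alone.
- carton_mid (a point): Carton on the bench, 75 mm (x) by 115 mm (y), 62 mm high; point at its centre. To be left alone.
- bench_scissors_mid (a point): Scissors lying on the bench, about 140 mm long (x), 55 mm wide, 7 mm high; point near their middle. To be left alone.
- cup_mid (a point): Steel cup on the bench, 62 mm across, 42 mm high; point on its axis half-way up. To be left alone.
Mind the look-alikes: they are no part of the job. What is shaped like the scissors but purple is not meant.

How it is judged:
At the end, for the whole second after the job is handed in: The tray rests in the vacant bay, front plate within 4 mm of shut, within 6 mm of the bay's middle, square and level within 2 degrees, instruments still in it; the small bottle stands upright (within 4.5 degrees) on the bench, clear of the tray; all let go and at rest (x of tray_mid in the frame of bay_home between -0.004 and 0.004 m and y of tray_mid in the frame of bay_home between -0.006 and 0.006 m and z of tray_mid in the frame of bay_home between -0.004 and 0.004 m and angle between the x axis of tray_mid and the x axis of bay_home, either way round below 0.035 rad and angle between tray_mid's own z axis and vertical below 0.04 rad and x of forceps in the frame of tray_mid between -0.1 and 0.1 m and y of forceps in the frame of tray_mid between -0.075 and 0.075 m and z of forceps in the frame of tray_mid between -0.03 and 0.03 m and x of scissors in the frame of tray_mid between -0.1 and 0.1 m and y of scissors in the frame of tray_mid between -0.075 and 0.075 m and z of scissors in the frame of tray_mid between -0.03 and 0.03 m and x of gallipot in the frame of tray_mid between -0.1 and 0.1 m and y of gallipot in the frame of tray_mid between -0.075 and 0.075 m and z of gallipot in the frame of tray_mid between -0.03 and 0.03 m and angle between bottle_mid's own z axis and vertical below 0.08 rad and height (world z) of bottle_mid between 0.053 and 0.065 m and contact force between bottle and tray below 0.3 N and linear speed of each of bottle, tray below 0.02 m/s); the robot touches nothing.
It fails at once if any of the large bottle, tape roll, kidney dish, carton, bench scissors or steel cup is moved more than 25 mm (distance of any of big_bottle_mid, tape_roll_mid, kidney_dish_mid, carton_mid, bench_scissors_mid, cup_mid from where it was at the start of the episode above 0.025 m).
It fails at once if the small bottle is tipped over (angle between bottle_mid's own z axis and vertical above 0.6 rad).
It fails at once if the tray is tipped more than 25 degrees from level (angle between tray_mid's own z axis and vertical above 0.44 rad).
It also fails if it takes over 64 s, if anything falls off the work surface, if the arm or the gripper's body presses on something with over 40 N, if the wrist force passes 120 N, or if a joint passes its speed limit or range.

## Working session

There is one attempt and no reset: what is moved stays moved. The work goes in short steps, Python scripts to look and compute and a tool call to move; the robot and the scene stay as the last step left them, time stands still between calls to the robot, and variables do not carry over. Pictures are saved under pics/ and viewed, at most 12 in all, crops included, and the job is handed in when it is done.

Besides the shell and the picture viewer there is one more tool, called after ">>>" as name([rows], argument=value, ...), one row to a line, values as JSON. step_arm: Moves the arm, as the interface text tells. Its arguments: {"type":"object","properties":{"increments":{"type":"array","items":{"type":"array","items":{"type":"array","items":{"type":"number"}}}},"squeeze":{"type":"number"}},"required":["increments"]}

```bash
mkdir -p pics; python3 - <<'E'
from rig import bot
import cv2,numpy as np
s=bot.observe();print(s['time_s'],s['tcp_pos'],np.round(s['orientation'],3).tolist(),s['width'])
for n in('top','side'):
    im=bot.get_image(n);cv2.imwrite(f'pics/{n}0.png',im[:,:,::-1]);p=bot.camera_params(n);print(n,{k:np.round(v,4).tolist() for k,v in p.items()})
E
```

```text
0.0 [ 0.22748506 -0.58174155  0.24750849] [[0.931, 0.364, -0.001], [0.364, -0.931, 0.001], [-0.0, -0.001, -1.0]] 0.9958411916112498
top {'mtx': [[429.8411, 0.0, 253.5993], [0.0, 429.8411, 191.1745], [0.0, 0.0, 1.0]], 'R': [[-0.018, -0.9998, 0.0067], [-0.9975, 0.0175, -0.0682], [0.0681, -0.0079, -0.9976]], 't': [-0.0373, 0.5059, 1.3942]}
side {'mtx': [[478.8605, 0.0, 255.5412], [0.0, 478.8605, 185.6243], [0.0, 0.0, 1.0]], 'R': [[0.9894, -0.1454, -0.002], [-0.1122, -0.7551, -0.6459], [0.0924, 0.6393, -0.7634]], 't': [-0.4783, 0.067, 1.6441]}
```

View pics/top0.png

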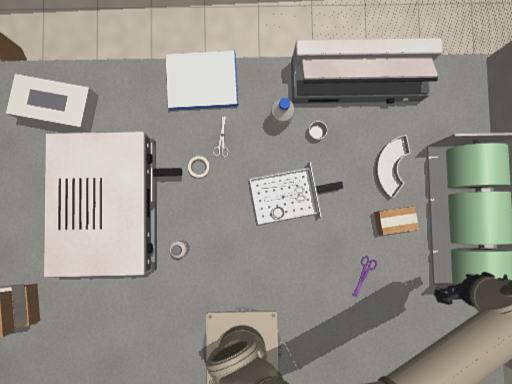

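View pics/side0.png

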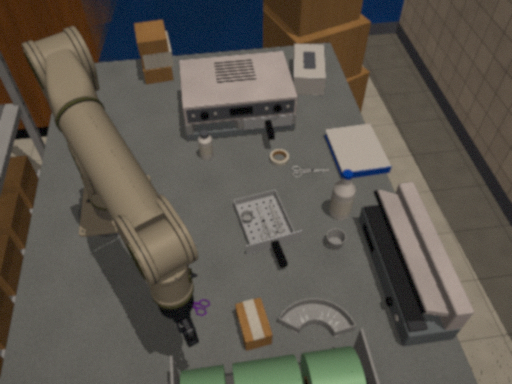

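Candidates seen in the top view. Small bottle: (178,249). Things like it are the cup (317,130), the gallipot in the tray (278,212) and the big bottle with the blue cap (283,108). Tray handle: (329,187), not the other tray's handle at (168,172). The filled bay is the upper one, so the vacant one is the lower, behind the small bottle.

```bash
cat > h.py <<'E'
from rig import bot
import cv2,numpy as np
def cast(n,px,z,p=None):
    p=p or bot.camera_params(n);px=np.atleast_2d(np.float64(px))
    M,R,t=map(np.array,(p['mtx'],p['R'],p['t']))
    if n=='wrist':
        d=np.c_[(px[:,0]-M[0,2])/M[0,0],(px[:,1]-M[1,2])/M[1,1]];r=np.linalg.norm(d,axis=1)+1e-9
        d=np.c_[d*(np.sin(r)/r)[:,None],np.cos(r)]
    else: d=np.c_[px,np.ones(len(px))]@np.linalg.inv(M).T
    d=d@R;c=-R.T@t
    return c+d*((z-c[2])/d[:,2])[:,None]
def blob(mask,x0,y0,x1,y1):
    m=np.zeros_like(mask,np.uint8);m[y0:y1,x0:x1]=mask[y0:y1,x0:x1]
    c,_=cv2.findContours(m,cv2.RETR_EXTERNAL,cv2.CHAIN_APPROX_NONE)
    return max(c,key=cv2.contourArea)
E
python3 - <<'E'
from h import *
im=cv2.imread('pics/top0.png');hsv=cv2.cvtColor(im,cv2.COLOR_BGR2HSV);V=hsv[...,2]
np.set_printoptions(precision=4,suppress=True)
for nm,(box,z) in {'tray_handle':((318,175,350,200),.041),'other_handle':((153,163,190,182),.077)}.items():
    c=blob(V<50,*box);r=cv2.minAreaRect(c);P=cv2.boxPoints(r);print(nm,r);print(cast('top',P,z)[:,:2])
c=blob(V>195,35,120,150,285);P=cv2.boxPoints(cv2.minAreaRect(c));W=cast('top',P,.172)[:,:2];print('ster',P.tolist());print(W,[np.linalg.norm(W[i]-W[i-1]) for i in range(4)],W.mean(0))
print('bottle rough',cast('top',[178,249],.1))
print('plate ends',cast('top',[[310,164],[320,215]],.052))
a=cv2.resize(im[120:290,130:360],None,fx=3.3,fy=3.3,interpolation=cv2.INTER_CUBIC);cv2.imwrite('pics/c1.png',a)
E
```

```text
tray_handle ((327.9938659667969, 189.4451141357422), (3.092083215713501, 20.42983627319336), 83.6598129272461)
[[ 0.5068 -0.2533]
 [ 0.513  -0.3193]
 [ 0.503  -0.32  ]
 [ 0.4968 -0.2541]]
other_handle ((167.0, 172.0), (6.0, 28.0), 90.0)
[[0.5766 0.27  ]
 [0.5751 0.1819]
 [0.5561 0.182 ]
 [0.5576 0.27  ]]
ster [[44.0, 132.0], [143.0, 132.0], [143.0, 276.0], [44.0, 276.0]]
[[0.6798 0.5684]
 [0.675  0.2777]
 [0.2553 0.2779]
 [0.2607 0.562 ]] [np.float64(0.41918148471590466), np.float64(0.2907294845560803), np.float64(0.4196608394405683), np.float64(0.28418793462800696)] [0.4677 0.4215]
bottle rough [[0.3262 0.1889 0.1   ]]
plate ends [[ 0.5873 -0.2291  0.052 ]
 [ 0.4228 -0.2567  0.052 ]]
```

View pics/c1.png

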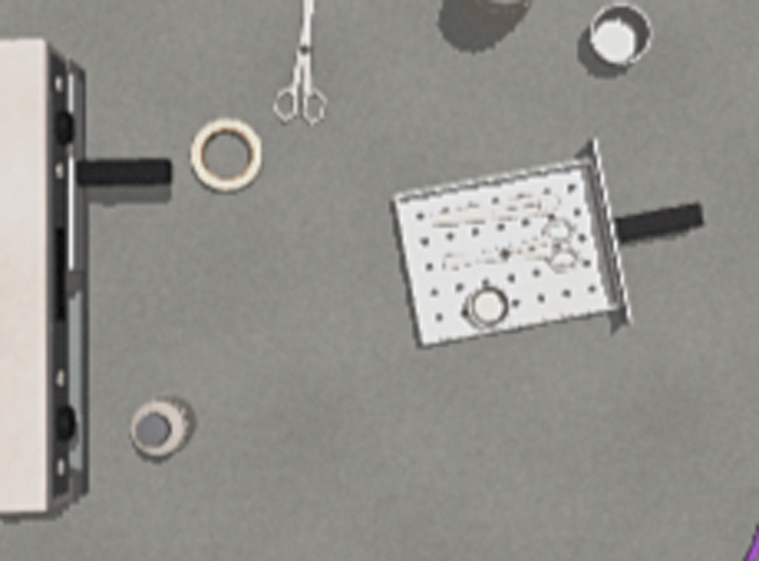

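The crop confirms the small bottle (plain, grey cap, crop (155,428)) in front of the lower, vacant bay. The tray, with forceps, scissors and pot in it, has its handle at crop (660,222). Next I measure the bottle and the tray.

```bash
python3 - <<'E'
from h import *
np.set_printoptions(precision=4,suppress=True)
im=cv2.imread('pics/top0.png')
f=lambda P:np.array(P,float)/3.3+[130,120]-.35
print('cap',cast('top',f([[153,430]]),.118),'side cap',cast('side',[[206,138]],.118),'foot side',cast('side',[[206,158]],.0))
C=cast('top',f([[395,195],[585,160],[612,310],[422,347]]),.03);print('rim',C,'mean',C.mean(0))
print('plate top',cast('top',f([[597,140],[629,322]]),.052))
print('plate inner',cast('top',f([[585,160],[612,310]]),.03))
H=cast('top',f([[618,228],[703,213]]),.041);print('handle',H)
d=C[0]+C[3]-C[1]-C[2];print('yaw rim',np.degrees(np.arctan2(d[1],d[0])));d=H[0]-H[1];print('yaw handle',np.degrees(np.arctan2(d[1],d[0])))
V=cv2.cvtColor(im,cv2.COLOR_BGR2GRAY)
c=blob(V<70,319,175,350,200);r=cv2.minAreaRect(c);print(r,cast('top',cv2.boxPoints(r),.041)[:,:2],cast('top',r[0],.041))
E
```

```text
cap [[0.3246 0.1919 0.118 ]] side cap [[0.3308 0.1609 0.118 ]] foot side [[0.3225 0.1774 0.    ]]
rim [[ 0.5451 -0.033   0.03  ]
 [ 0.5767 -0.2218  0.03  ]
 [ 0.4278 -0.2444  0.03  ]
 [ 0.3949 -0.0569  0.03  ]] mean [ 0.4861 -0.139   0.03  ]
plate top [[ 0.5935 -0.2311  0.052 ]
 [ 0.4156 -0.2573  0.052 ]]
plate inner [[ 0.5767 -0.2218  0.03  ]
 [ 0.4278 -0.2444  0.03  ]]
handle [[ 0.5078 -0.2509  0.041 ]
 [ 0.5211 -0.3348  0.041 ]]
yaw rim 99.72100464954575
yaw handle 99.00590406214629
((330.07562255859375, 186.98410034179688), (7.210366725921631, 24.15472984313965), 78.11134338378906) [[ 0.5168 -0.2531]
 [ 0.5317 -0.3301]
 [ 0.5087 -0.3342]
 [ 0.4939 -0.2572]] [[ 0.5128 -0.2936  0.041 ]]
```

>>> step_arm([
  [[0,0,6,3,4,0,1],[0,0,6,3,4,0,1],[0,0,6,3,4,0,1],[0,0,6,3,4,0,1],[0,0,6,3,4,0,1],[0,0,6,3,4,0,1],[0,0,6,2,4,0,1],[0,0,6,2,4,0,1],[0,0,6,0,4,0,1],[0,0,6,0,4,0,1],[0,0,6,0,4,0,1],[0,0,2.6,0,4,0,1]],
], squeeze=60)

```text
time_s: 1.1
tcp_pos: [0.4144, -0.1456, 0.248]
orientation: [[-0.005, 1.0, -0.0], [1.0, 0.005, -0.0], [-0.0, -0.0, -1.0]]
contact_force: [0.4, 0.3, 1.6]
width: 0.997
finger_force: 0.0
```

>>> step_arm([
  [[0,0,0,0,4,0,1],[0,0,0,0,4,0,1],[0,0,0,0,4,0,1],[0,0,0,0,4,0,1],[0,0,0,0,4,0,1],[0,0,0,0,4,0,1],[0,0,0,-1,4,0,1],[0,0,0,-2,4,0,1],[0,0,0,-2,1,-1,1],[0,0,0,-2,0,-2,1],[0,0,0,-2,0,-2,1],[0,0,0,0,0,0,1]],
])

```text
time_s: 2.1
tcp_pos: [0.3219, 0.1789, 0.1948]
orientation: [[-0.001, 1.0, -0.005], [1.0, 0.001, -0.004], [-0.004, -0.005, -1.0]]
contact_force: [-0.8, -1.2, -0.7]
width: 0.999
finger_force: 0.0
```

```bash
python3 - <<'E'
from h import *
np.set_printoptions(precision=4,suppress=True)
s=bot.observe();print(s['tcp_pos'],s['orientation'],s['joint_pos']);p=bot.camera_params('wrist');print(p)
cv2.imwrite('pics/w1.png',bot.get_image('wrist')[:,:,::-1])
E
```

```text
[0.3219 0.1789 0.1948] [[-0.0011  1.     -0.0047]
 [ 1.      0.0011 -0.0037]
 [-0.0037 -0.0047 -1.    ]] [ 0.4487 -0.253  -0.9288  2.1004 -0.2147  1.2085 -0.3851]
{'mtx': array([[297.3186,   0.    , 251.83  ],
       [  0.    , 297.3186, 191.8753],
       [  0.    ,   0.    ,   1.    ]]), 'R': array([[ 1.    ,  0.0012, -0.004 ],
       [ 0.0022, -0.9594,  0.2819],
       [-0.0035, -0.2819, -0.9594]]), 't': array([-0.3219,  0.1481,  0.379 ])}
```

View pics/w1.png

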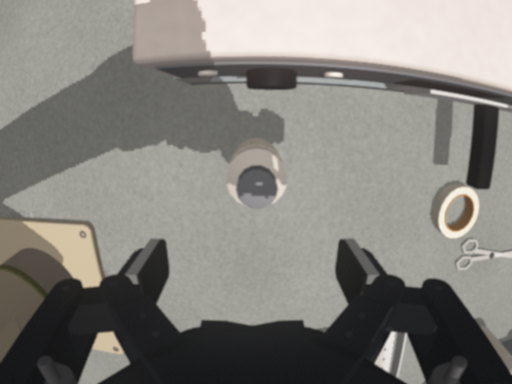

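The wrist view shows the cap at (257,187) and the body behind it, midway between the fingers; the tape is at (457,212) and the filled bay's handle at (482,145).

```bash
python3 - <<'E'
from h import *
im=cv2.imread('pics/w1.png');g=im.astype(int).max(2)
c=blob(((g<130)).astype(np.uint8),236,165,280,210);print(cv2.minEnclosingCircle(c))
for z in(.118,):print(cast('wrist',[[257,187]],z),cast('wrist',[cv2.minEnclosingCircle(c)[0]],z))
print('end of other handle',cast('wrist',[[480,188]],.077), cast('wrist',[[252,72],[447,92]],.12))
E
```

```text
((256.15032958984375, 185.30392456054688), 20.759000778198242)
[[0.32830012 0.19313339 0.118     ]] [[0.32768818 0.19438654 0.118     ]]
end of other handle [[0.57000285 0.18202316 0.077     ]] [[0.32469565 0.27351004 0.12      ]
 [0.47671503 0.27131956 0.12      ]]
```

>>> step_arm([
  [[0,0,0,0.5,1.4,0,1],[0,0,0,0,0,-2,1],[0,0,0,0,0,-2,1],[0,0,0,0,0,-2,1],[0,0,0,0,0,-2,1],[0,0,0,0,0,-2,1],[0,0,0,0,0,-2,1],[0,0,0,0,0,0,1],[0,0,0,0,0,0,1]],
])

```text
time_s: 2.9
tcp_pos: [0.3313, 0.194, 0.0785]
orientation: [[0.001, 1.0, -0.002], [1.0, -0.001, 0.001], [0.001, -0.002, -1.0]]
contact_force: [0.1, 0.2, -0.4]
width: 0.999
finger_force: 0.0
```

>>> step_arm([
  [[0,0,0,-0.4,0,-0.3,1],[0,0,0,0,0,0,1],[0,0,0,0,0,0,0.8],[0,0,0,0,0,0,0.7],[0,0,0,0,0,0,0.6],[0,0,0,0,0,0,0.5],[0,0,0,0,0,0,0.4],[0,0,0,0,0,0,0.4],[0,0,0,0,0,0,0.4],[0,0,0,0,0,0,0.4]],
], squeeze=25)

```text
time_s: 3.73
tcp_pos: [0.3274, 0.1941, 0.0759]
orientation: [[0.001, 1.0, 0.0], [1.0, -0.001, -0.0], [-0.0, 0.0, -1.0]]
contact_force: [-4.1, -1.6, 9.0]
width: 0.58
finger_force: 24.3
```

>>> step_arm([
  [[0,0,0,0,0,1,0.4],[0,0,0,0,0,2,0.4],[0,0,0,0,0,2,0.4],[0,0,0,1,-1,1,0.4],[0,0,0,2,-2,0,0.4],[0,0,0,3,-2,0,0.4],[0,0,0,3,-2,0,0.4],[0,0,0,3,-2,0,0.4],[0,0,0,3,-2,0,0.4],[0,0,0,2,-2,0,0.4],[0,0,0,2,-2,0,0.4],[0,0,0,1,-1,0,0.4],[0,0,0,1,-1,0,0.4],[0,0,0,0,0,-2,0.4],[0,0,0,0,0,-2,0.4],[0,0,0,0,0,-0.7,0.4],[0,0,0,0,0,0,0.4],[0,0,0,0,0,0,0.4]],
])

```text
time_s: 5.23
tcp_pos: [0.5372, 0.0244, 0.0889]
orientation: [[-0.0, 1.0, -0.0], [1.0, 0.0, 0.0], [0.0, -0.0, -1.0]]
contact_force: [0.6, 0.8, -0.4]
width: 0.577
finger_force: 27.0
```

```bash
python3 - <<'E'
from h import *
s=bot.observe();print(s['tcp_pos'],s['contact_force'])
a=bot.get_image('side')[80:300,140:360];b=bot.get_image('top')[90:310,150:370]
cv2.imwrite('pics/s2.png',cv2.resize(np.hstack([a,b])[:,:,::-1],None,fx=1.8,fy=1.8))
E
```

```text
[0.5371599  0.02437248 0.08887001] [ 0.61558937  0.81785295 -0.39809623]
```

View pics/s2.png

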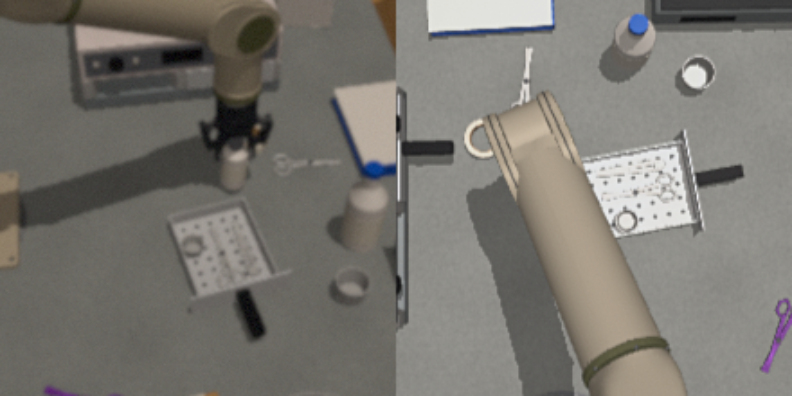

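The picture shows the bottle held upright at (235,168), beyond the tray and clear of it and of the tape. I lower the last 12 mm and let go.

>>> step_arm([
  [[0,0,0,0,0,-0.5,0.4],[0,0,0,0,0,-0.4,0.4],[0,0,0,0,0,-0.3,0.4],[0,0,0,0,0,0,0.4],[0,0,0,0,0,0,0.4]],
])

```text
time_s: 5.75
tcp_pos: [0.5372, 0.0238, 0.0762]
orientation: [[0.001, 1.0, -0.0], [1.0, -0.001, 0.0], [0.0, -0.0, -1.0]]
contact_force: [0.7, -0.7, -1.2]
width: 0.576
finger_force: 26.1
```

>>> step_arm([
  [[0,0,0,0,0,0,0.65],[0,0,0,0,0,0,0.75],[0,0,0,0,0,0,0.9],[0,0,0,0,0,0,1],[0,0,0,0,0,0,1],[0,0,0,0,0,0,1],[0,0,0,0,0,2,1],[0,0,0,0,0,3,1],[0,0,0,0,0,4,1],[0,0,0,0,0,4,1]],
])

```text
time_s: 6.58
tcp_pos: [0.5366, 0.0239, 0.2074]
orientation: [[0.0, 1.0, -0.001], [1.0, -0.0, 0.0], [0.0, -0.001, -1.0]]
contact_force: [0.8, -0.8, 1.0]
width: 0.999
finger_force: 0.0
```

>>> step_arm([
  [[0,0,0,0,-4,0,1],[0,0,1,0,-4,0,1],[0,0,1,-0.1,-4,0,1],[0,0,1.5,-0.5,-4,0,1],[0,0,1.5,-0.5,-4,0,1],[0,0,1.5,-0.5,-4,0,1],[0,0,1.5,-0.5,-4,0,1],[0,0,1.5,0,-4,-2,1],[0,0,0,0,-1.8,-3,1],[0,0,0,0,0,-3,1],[0,0,0,0,0,0,1],[0,0,0,0,0,0,1]],
])

```text
time_s: 7.58
tcp_pos: [0.5158, -0.3105, 0.127]
orientation: [[-0.165, 0.986, -0.002], [0.986, 0.165, 0.002], [0.003, -0.002, -1.0]]
contact_force: [0.9, 0.1, 0.8]
width: 1.007
finger_force: 0.0
```

```bash
python3 - <<'E'
from h import *
np.set_printoptions(precision=4,suppress=True)
s=bot.observe();print(s['tcp_pos'],s['orientation'],bot.camera_params('wrist'))
cv2.imwrite('pics/w2.png',bot.get_image('wrist')[:,:,::-1])
cv2.imwrite('pics/top2.png',bot.get_image('top')[:,:,::-1])
E
```

```text
[ 0.5158 -0.3105  0.127 ] [[-0.165   0.9863 -0.002 ]
 [ 0.9863  0.165   0.0024]
 [ 0.0027 -0.0016 -1.    ]] {'mtx': array([[297.3186,   0.    , 251.83  ],
       [  0.    , 297.3186, 191.8753],
       [  0.    ,   0.    ,   1.    ]]), 'R': array([[ 0.9863,  0.1651, -0.0008],
       [ 0.1589, -0.948 ,  0.2759],
       [ 0.0448, -0.2722, -0.9612]]), 't': array([-0.4577, -0.3793,  0.155 ])}
```

View pics/w2.png

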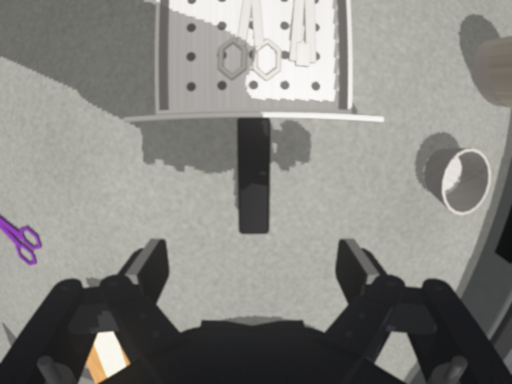

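The handle runs straight between the fingers, end at (254,233) and plate at (254,118); the steel cup at (465,180) is well clear.

```bash
python3 - <<'E'
from h import *
np.set_printoptions(precision=4,suppress=True)
P=cast('wrist',[[253.5,121],[254,233],[239,225],[269,225]],.041);print(P)
d=P[0]-P[1];print(np.degrees(np.arctan2(d[1],d[0])),np.linalg.norm(d),np.linalg.norm(P[2]-P[3]))
d/=np.linalg.norm(d);print('handle pt',P[1]+.034*d,'grip',P[1]+.02*d)
Q=cast('wrist',[[126,120],[382,119]],.052);print(Q,np.degrees(np.arctan2(*(Q[1]-Q[0])[[1,0]])))
E
```

```text
[[ 0.5094 -0.2507  0.041 ]
 [ 0.5243 -0.3361  0.041 ]
 [ 0.5116 -0.3313  0.041 ]
 [ 0.5347 -0.3275  0.041 ]]
99.90807850462693 0.08668501078143853 0.023452320217654518
handle pt [ 0.5184 -0.3026  0.041 ] grip [ 0.5208 -0.3164  0.041 ]
[[ 0.4181 -0.2617  0.052 ]
 [ 0.6003 -0.2301  0.052 ]] 9.862767930734337
```

>>> step_arm([
  [[0,0,0.4,0.4,-0.5,-1,1],[0,0,0,0,0,-2,1],[0,0,0,0,0,-2,1],[0,0,0,0,0,-2,1],[0,0,0,0,0,-1.5,1],[0,0,0,0,0,-1,1],[0,0,0,0,0,0,1],[0,0,0,0,0,0,0.7],[0,0,0,0,0,0,0.5],[0,0,0,0,0,0,0.4],[0,0,0,0,0,0,0.3],[0,0,0,0,0,0,0.2],[0,0,0,0,0,0,0.1],[0,0,0,0,0,0,0.1],[0,0,0,0,0,0,0.1]],
], squeeze=110)

```text
time_s: 8.93
tcp_pos: [0.5204, -0.3169, 0.0335]
orientation: [[-0.171, 0.985, 0.0], [0.985, 0.171, -0.001], [-0.001, 0.0, -1.0]]
contact_force: [-2.4, 0.2, 5.9]
width: 0.257
finger_force: 107.5
```

>>> step_arm([
  [[0,0,0,0,0,0.4,0.1],[0,0,0,0,0,0.7,0.1],[0,0,0,0,0,0.8,0.1],[0,0,0,0,0,0.8,0.1],[0,0,0,0,0,0.8,0.1],[0,0,0,0,0,0.8,0.1],[0,0,0,0,0,0.4,0.1],[0,0,0,0,0,0,0.1],[0,0,0,0,0,0,0.1]],
])

```text
time_s: 9.68
tcp_pos: [0.5203, -0.3166, 0.0799]
orientation: [[-0.171, 0.985, 0.0], [0.985, 0.171, -0.0], [-0.0, 0.0, -1.0]]
contact_force: [-0.5, -0.1, -3.4]
width: 0.259
finger_force: 107.9
```

```bash
python3 - <<'E'
from h import *
s=bot.observe();print(s['tcp_pos'],s['contact_force'],s['moment'])
p=bot.camera_params('wrist')
w=bot.get_image('wrist')[:250];b=bot.get_image('side')[130:340,150:350]
b=cv2.resize(b,None,fx=250/210,fy=250/210)
cv2.imwrite('pics/s3.png',np.hstack([w,b])[:,:,::-1])
for z in (.09,.094,.098):
  pass
E
```

```text
[ 0.52028387 -0.31662853  0.07985187] [-0.47857935 -0.09327763 -3.3886919 ] [-0.52948151 -0.15437396  0.01291369]
```

View pics/s3.png

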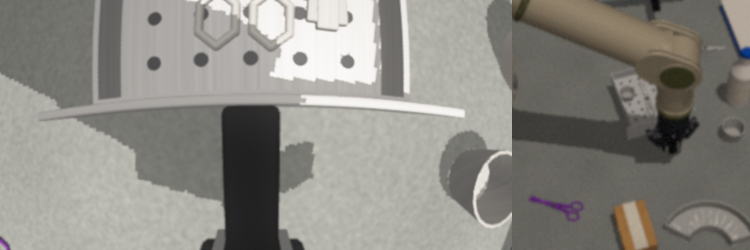

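The tray is off the bench in the jaws, seen in the wrist view with the plate's upper edge from (40,118) to (464,113) and the instruments inside. I check its level from the plate's apparent width.

```bash
python3 - <<'E'
from h import *
np.set_printoptions(precision=4,suppress=True)
for z in np.arange(.088,.102,.002):
    Q=cast('wrist',[[40,117],[464,113]],z);d=Q[1]-Q[0];print(round(z,3),np.linalg.norm(d).round(4),np.degrees(np.arctan2(d[1],d[0])).round(2),Q.mean(0))
# handle top width check
for z in (.084,.088):print(np.linalg.norm(np.diff(cast('wrist',[[221,200],[281,200]],z),axis=0)))
E
```

```text
0.088 0.199 10.42 [ 0.5078 -0.244   0.088 ]
0.09 0.1956 10.42 [ 0.5078 -0.244   0.09  ]
0.092 0.1923 10.42 [ 0.5078 -0.2441  0.092 ]
0.094 0.1889 10.42 [ 0.5078 -0.2442  0.094 ]
0.096 0.1855 10.42 [ 0.5078 -0.2442  0.096 ]
0.098 0.1821 10.42 [ 0.5078 -0.2443  0.098 ]
0.1 0.1787 10.42 [ 0.5079 -0.2443  0.1   ]
0.025790030872594256
0.024939856510779065
```

>>> step_arm([
  [[0,0,-1,-0.5,0,0,0.1],[0,0,-1,-1,0.5,0,0.1],[0,0,-1,-1.5,1,0,0.1],[0,0,-1,-1.5,1,0,0.1],[0,0,-1,-1.5,1,0,0.1],[0,0,-1,-1.5,1,0,0.1],[0,0,-1,-1.5,1,0,0.1],[0,0,-1,-1.5,1,0,0.1],[0,0,-1,-1.5,1,0,0.1],[0,0,-0.9,-1.5,1,0,0.1],[0,0,0,-1,1,0,0.1],[0,0,0,-0.5,0.5,0,0.1],[0,0,0,0,0,0,0.1],[0,0,0,0,0,0,0.1],[0,0,0,0,0,0,0.1]],
])

```text
time_s: 11.03
tcp_pos: [0.371, -0.2171, 0.0799]
orientation: [[0.001, 1.0, 0.001], [1.0, -0.001, -0.0], [-0.0, 0.001, -1.0]]
contact_force: [0.5, -0.9, -2.8]
width: 0.258
finger_force: 108.0
```

>>> step_arm([
  [[0.5,0,0,-0.3,0.5,0,0.1],[0.5,0,0,-0.2,1,0,0.1],[0,0,-0.3,0,1.5,0,0.1],[0,0,0,0,1.5,0,0.1],[0,0,0,0,1.5,0,0.1],[0,0,0,0,1.5,0,0.1],[0,0,0,0,1.5,0,0.1],[0,0,0,0,1.5,0,0.1],[0,0,0,0,1.5,0,0.1],[0,0,0,0,1.5,0,0.1],[0,0,0,0,1.5,0,0.1],[0,0,0,0,1,0,0.1],[0,0,0,0,0.5,0,0.1],[0,0,0,0,0,0,0.1],[0,0,0,0,0,0,0.1]],
])

```text
time_s: 12.28
tcp_pos: [0.3653, -0.0517, 0.0797]
orientation: [[0.006, 1.0, 0.0], [1.0, -0.006, 0.017], [0.017, 0.0, -1.0]]
contact_force: [-0.0, -0.8, -3.3]
width: 0.258
finger_force: 108.0
```

```bash
python3 - <<'E'
from h import *
np.set_printoptions(precision=4,suppress=True)
s=bot.observe();print(s['tcp_pos'],s['contact_force'],s['joint_pos'],s['orientation'])
print(bot.camera_params('wrist'))
w=bot.get_image('wrist');b=bot.get_image('side')[60:280,130:330];t=bot.get_image('top')[120:300,130:330]
cv2.imwrite('pics/w4.png',w[:,:,::-1])
o=np.hstack([cv2.resize(w[:240],(800,375))])
o2=np.hstack([cv2.resize(b,(400,225*1)),cv2.resize(t,(400,225))])
cv2.imwrite('pics/s4.png',np.vstack([o,o2])[:,:,::-1])
E
```

```text
[ 0.3653 -0.0517  0.0797] [-0.0266 -0.8275 -3.3301] [ 0.9929 -0.0044 -0.9355  2.235  -0.0261  0.9101  0.0679] [[ 0.0056  1.      0.0002]
 [ 0.9998 -0.0056  0.0171]
 [ 0.0171  0.0001 -0.9999]]
{'mtx': array([[297.3186,   0.    , 251.83  ],
       [  0.    , 297.3186, 191.8753],
       [  0.    ,   0.    ,   1.    ]]), 'R': array([[ 1.    , -0.0054,  0.0009],
       [-0.0055, -0.9651,  0.2618],
       [-0.0006, -0.2618, -0.9651]]), 't': array([-0.3661, -0.0366,  0.2042])}
```

View pics/s4.png

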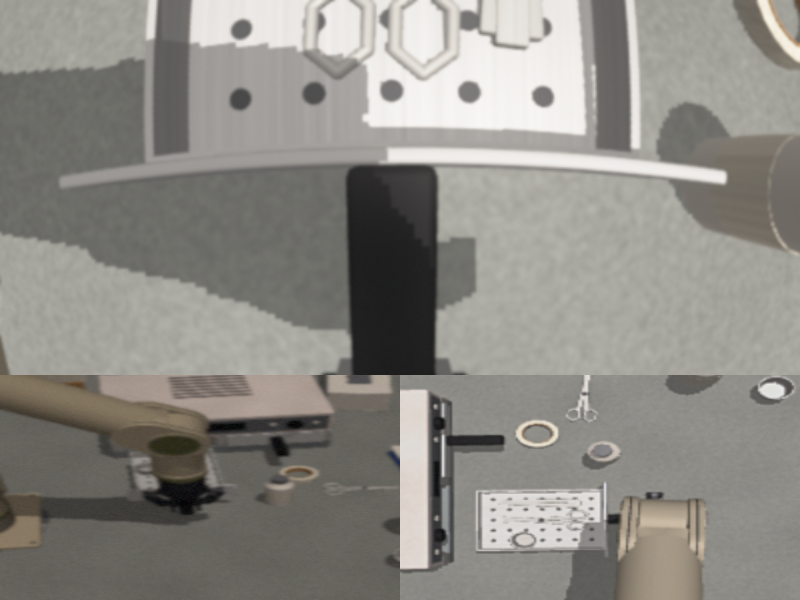

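The tray is aligned before the vacant bay; the bottle stands in the top view at (603,452), clear of the path. I check yaw and offset from the pan's edges before inserting.

```bash
python3 - <<'E'
from h import *
np.set_printoptions(precision=4,suppress=True)
im=bot.get_image('top')[:,:,::-1].copy();V=cv2.cvtColor(im,cv2.COLOR_BGR2GRAY)
c=blob(cv2.morphologyEx((V>165).astype(np.uint8),cv2.MORPH_CLOSE,np.ones((5,5))),160,165,236,215)
r=cv2.minAreaRect(c);P=cv2.boxPoints(r);W=cast('top',P,.074);print(r);print(W[:,:2],[np.linalg.norm(W[i]-W[i-1]).round(4) for i in range(4)],W.mean(0))
for z in(.094,.096,.098):
    Q=cast('wrist',[[39.7,116.5],[464.6,112.6]],z);d=Q[1]-Q[0];print(z,np.linalg.norm(d),np.degrees(np.arctan2(d[1],d[0])),Q.mean(0))
H=cast('top',np.array([[446,440],[505,440]])/[2,1.25]+[130-200,120-300],.077);print(H)
a=im[150:290,120:245];cv2.imwrite('pics/t5.png',cv2.resize(a,None,fx=4,fy=4,interpolation=cv2.INTER_CUBIC))
E
```

```text
((200.0, 210.0), (8.0, 64.0), 90.0)
[[0.4593 0.2239]
 [0.4557 0.023 ]
 [0.4306 0.0233]
 [0.4342 0.224 ]] [np.float64(0.0251), np.float64(0.2009), np.float64(0.0251), np.float64(0.2007)] [0.445  0.1235 0.074 ]
0.094 0.19229479768017296 0.15165922378871483 [0.3665 0.0214 0.094 ]
0.096 0.1888902339224268 0.1516592237887159 [0.3665 0.0213 0.096 ]
0.098 0.18548567016468062 0.1516592237887149 [0.3665 0.0212 0.098 ]
[[0.5671 0.27   0.077 ]
 [0.5655 0.1772 0.077 ]]
```

View pics/t5.png

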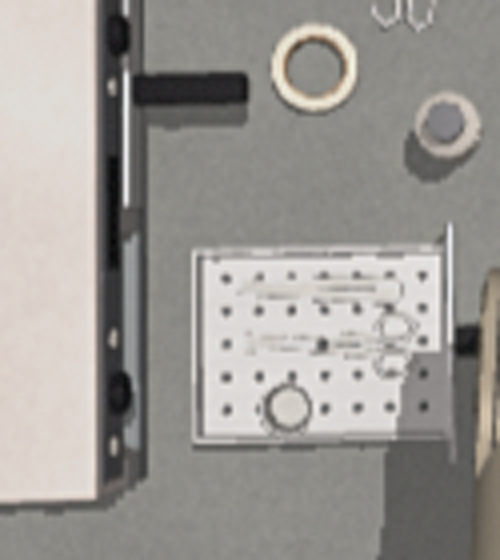

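Yaw is within 0.2°, the tray is level and centred on x ≈ 0.366 m. I insert the first part.

>>> step_arm([
  [[0,0,0,0,0.5,-0.2,0.1],[0,0,0,0,1,-0.1,0.1],[0,0,0,0,1,0,0.1],[0,0,0,0,1,0,0.1],[0,0,0,0,1,0,0.1],[0,0,0,0,1,0,0.1],[0,0,0,0,1,0,0.1],[0,0,0,0,1,0,0.1],[0,0,0,0,1,0,0.1],[0,0,0,0,0.5,0,0.1],[0,0,0,0,0,0,0.1]],
])

```text
time_s: 13.4
tcp_pos: [0.3656, 0.0398, 0.0769]
orientation: [[0.005, 1.0, 0.001], [1.0, -0.005, 0.018], [0.018, 0.001, -1.0]]
contact_force: [2.1, 1.5, -2.9]
width: 0.259
finger_force: 108.2
```

>>> step_arm([
  [[0,0,0,0,0.5,0,0.1],[0,0,0,0,1,0,0.1],[0,0,0,0,1,0,0.1],[0,0,0,0,1,0,0.1],[0,0,0,0,1,0,0.1],[0,0,0,0,1,0,0.1],[0,0,0,0,1,0,0.1],[0,0,0,0,1,0,0.1],[0,0,0,0,1,0,0.1],[0,0,0,0,0.5,0,0.1],[0,0,0,0,0,0,0.1]],
])

```text
time_s: 14.32
tcp_pos: [0.3655, 0.1293, 0.0768]
orientation: [[0.005, 1.0, 0.0], [1.0, -0.005, 0.018], [0.018, 0.0, -1.0]]
contact_force: [2.8, 1.7, -3.6]
width: 0.258
finger_force: 108.2
```

>>> step_arm([
  [[0,0,0,0.1,0.5,-0.2,0.1],[0,0,0,0,0.8,-0.2,0.1],[0,0,0,0,0.8,-0.1,0.1],[0,0,0,0,0.8,-0.1,0.1],[0,0,0,0,0.8,0,0.1],[0,0,0,0,0.8,0,0.1],[0,0,0,0,0.8,0,0.1],[0,0,0,0,0.5,0,0.1],[0,0,0,0,0,0,0.1]],
])

```text
time_s: 15.07
tcp_pos: [0.3661, 0.1868, 0.0706]
orientation: [[0.005, 1.0, -0.0], [1.0, -0.005, 0.018], [0.018, -0.001, -1.0]]
contact_force: [1.0, 1.5, -3.8]
width: 0.26
finger_force: 108.2
```

>>> step_arm([
  [[0,0,0,0,0.3,-0.1,0.1],[0,0,0,0,0.3,0,0.1],[0,0,0,0,0.3,0,0.1],[0,0,0,0,0.2,0,0.1],[0,0,0,0,0.2,0,0.1],[0,0,0,0,0,0,0.1]],
])

```text
time_s: 15.57
tcp_pos: [0.3663, 0.1992, 0.0696]
orientation: [[0.006, 1.0, -0.0], [1.0, -0.006, 0.017], [0.017, -0.0, -1.0]]
contact_force: [1.1, -2.3, -3.9]
width: 0.259
finger_force: 108.4
```

>>> step_arm([
  [[0,0,0,0,0.2,0,0.1],[0,0,0,0,0.2,0,0.1],[0,0,0,0,0.1,0,0.1],[0,0,0,0,0,0,0.1]],
])

```text
time_s: 15.9
tcp_pos: [0.3663, 0.1994, 0.0691]
orientation: [[0.009, 1.0, -0.002], [1.0, -0.009, 0.008], [0.008, -0.002, -1.0]]
contact_force: [-2.9, -25.9, 13.6]
width: 0.258
finger_force: 111.0
```

>>> step_arm([
  [[0,0,0,0,-0.4,0,0.1],[0,0,0,0,0,0,0.1],[0,0,0,0,0,0,0.1]],
])

```text
time_s: 16.15
tcp_pos: [0.3665, 0.1993, 0.0696]
orientation: [[0.007, 1.0, 0.0], [1.0, -0.007, 0.016], [0.016, 0.0, -1.0]]
contact_force: [1.0, -7.0, -1.3]
width: 0.257
finger_force: 108.7
```

```bash
python3 - <<'E'
from h import *
np.set_printoptions(precision=4,suppress=True)
s=bot.observe();print(s['tcp_pos'],s['contact_force'],s['moment'],s['orientation'][:,2])
w=bot.get_image('wrist')
cv2.imwrite('pics/w6.png',cv2.resize(w[:250],(800,390))[:,:,::-1])
E
```

```text
[0.3665 0.1993 0.0696] [ 0.9812 -7.0247 -1.3312] [-2.1543 -0.1402  0.1537] [ 0.0001  0.0156 -0.9999]
```

View pics/w6.png

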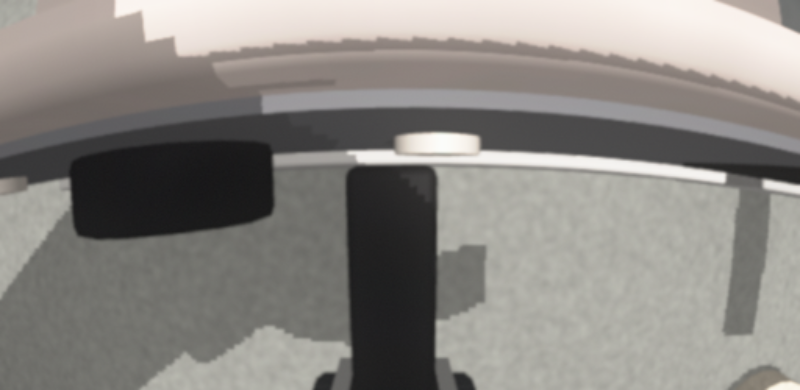

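The plate lies against the face (plate edge at row ~158, up to the panel). I ease down slightly, release and withdraw straight up and back.

>>> step_arm([
  [[0,0,0,0,0,-0.1,0.1],[0,0,0,0,0,0,0.3],[0,0,0,0,0,0,0.5],[0,0,0,0,0,0,0.7],[0,0,0,0,0,0,0.8],[0,0,0,0,0,0,0.8],[0,0,0,0,-0.5,0.5,0.8],[0,0,0,0,-0.5,1.5,0.8],[0,0,0,0,-1,2,0.8],[0,0,0,0,-1,2,0.8],[0,0,0,0,-1,2,0.8],[0,0,0,0,0,0,0.8]],
], squeeze=30)

```text
time_s: 17.2
tcp_pos: [0.3681, 0.1598, 0.1517]
orientation: [[0.007, 1.0, 0.006], [1.0, -0.007, 0.016], [0.016, 0.006, -1.0]]
contact_force: [0.8, -0.6, 0.4]
width: 0.802
finger_force: 0.0
```

```bash
python3 - <<'E'
from h import *
np.set_printoptions(precision=4,suppress=True)
s=bot.observe();print(s['tcp_pos'],s['contact_force'],s['width'])
w=bot.get_image('wrist');b=bot.get_image('side')[60:280,130:350]
c=blob((w.max(2)<45).astype(np.uint8),235,95,275,215);x,y,ww,h=cv2.boundingRect(c);print(x,y,ww,h)
print('handle end',cast('wrist',[[x+ww/2,y+h]],.077))
cv2.imwrite('pics/s7.png',np.hstack([cv2.resize(w[:300],(400,300)),cv2.resize(b,(300,300))])[:,:,::-1])
E
```

```text
[0.3681 0.1598 0.1517] [ 0.7628 -0.5699  0.3802] 0.8016196383563763
235 113 12 30
handle end [[0.3608 0.2077 0.077 ]]
```

View pics/s7.png

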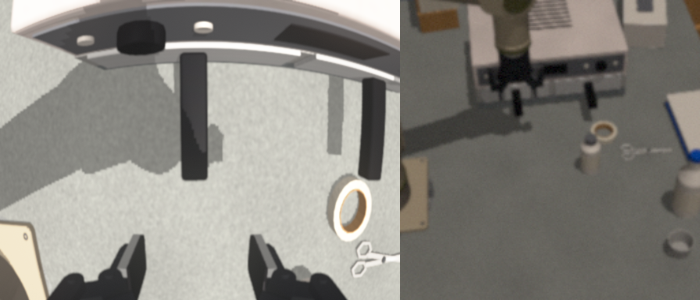

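Both handles end at about the same row (180), at (195,180) and (370,180), and the bottle stands upright at (590,155). I compare the two handle ends numerically.

```bash
python3 - <<'E'
from h import *
np.set_printoptions(precision=4,suppress=True)
w=bot.get_image('wrist');V=w.max(2)
for b,n in (((220,60,285,215),'new'),((455,85,500,215),'other')):
    c=blob((V<75).astype(np.uint8),*b)[:,0];e=c[c[:,1]>c[:,1].max()-3];print(n,c[:,1].max(),cast('wrist',[[e[:,0].mean(),c[:,1].max()+.5]],.077))
    l,r=[c[np.abs(c[:,1]-140)<2][:,0].__getattribute__(k)() for k in('min','max')];print(l,r,cast('wrist',[[l,140],[r,140]],.077).mean(0))
t=bot.get_image('top');V=t.max(2)
for b,n in (((153,163,195,182),'other'),((153,220,195,250),'new')):
    c=blob((V<70).astype(np.uint8),*b)
    r=cv2.boundingRect(c);print(n,r,cast('top',[[r[0]+r[2]-.5,r[1]+r[3]/2-.5]],.077))
E
```

```text
new 179 [[0.3659 0.183  0.077 ]]
233 266 [0.3657 0.2102 0.077 ]
other 179 [[0.5619 0.1839 0.077 ]]
465 493 [0.557  0.2177 0.077 ]
other (153, 168, 29, 9) [[0.5656 0.1803 0.077 ]]
new (179, 220, 13, 28) [[0.372  0.1504 0.077 ]]
```

```bash
python3 -c "
from rig import bot
print(bot.job_done())"
```

```text
the job is handed in; nothing more can be done
None
```

I handed the job in at about 17 s of the 64 s: the tray is in the vacant bay with its handle end within about 1 mm of the filled bay's and was let go, and the small bottle stands upright on the open bench near (0.54, 0.02) m; no verdict came back, and I did not measure the tray's level after release or see inside the closed bay.

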